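Plug in the receiver pin, then hold the wireless reader over the copper plate

TASK

First move the red-handled receiver pin from its white rack into the yellow-ringed opening on the meter, push it fully home and let go of it. Then lift the blue reader head out of its cradle by its white handle, carry it over the stand's horizontal rod and the beakers, and hold it level and still about 15 mm above the copper plate (not the dark one), centred, its long side along the plate's long side, never touching the plate or its base. Finish like that, with the head still in the gripper; do not touch the stand, and leave the other glassware and things undisturbed.

Things in the scene. Friction and masses are not known exactly. Their poses are not given: they have to be found in the camera images.
- pin: receiver pin, loose, about 40 g, upright in the white rack at the start: brass shaft 8 mm thick and 24 mm long, above it a red handle 22 (x) x 16 (y) x 34 mm. Origin at the bottom tip of the shaft, z up; the handle's underside (shoulder) is 24 mm above the origin, its top 58 mm. Pinch the handle across its 16 mm (y). Fully home, the shoulder rests on the face round the hole
- pin_rack: white rack block, fixed, 60 x 60 x 30 mm high, origin at the centre of its underside; the hole in the middle of its top is 26 mm deep, 2 mm wider than the pin
- meter: grey bench meter, fixed, 120 (x) x 140 (y) x 45 mm high, origin at the centre of its underside; on its top a black terminal block 50 (x) x 70 (y) x 30 mm high centred 25 mm along the meter's +x
- socket (a point): centre of the mouth of the yellow-ringed opening, in the top face of the meter's black terminal block, 75 mm above the bench; vertical round hole 9.5 mm wide, 26 mm deep; axes those of the meter, z up
- head: wireless reader head, loose, about 160 g: blue body 60 (x) x 32 (y) x 28 mm high, with a white upright handle 40 (x) x 18 (y) mm on the middle of its top, from 28 to 73 mm above the underside. Origin at the centre of the underside (the reading window), x along its long side, z up. Pinch the handle across its 18 mm (y)
- cradle: black open tray, fixed, 74 (x) x 46 (y) x 16 mm high outside, walls 4 mm, floor 4 mm thick, in which the head stands loosely at the start; origin at the centre of its underside
- copper_station: white base 90 (x) x 60 (y) x 18 mm high, fixed, with the copper plate 60 (x) x 32 (y) x 6 mm on the middle of its top; origin at the centre of its underside, x along the long side
- plate_top (a point): centre of the copper plate's top face, 24 mm above the bench; x along the plate's long side, z up
- dark_station: the same white base with a dark steel plate, fixed: not the one to read; origin at the centre of its underside
- stand: grey laboratory stand, fixed: foot 120 (x) x 180 (y) x 12 mm, origin at the centre of its underside; upright rod 12 mm thick to 242 mm; horizontal steel rod 12 mm thick, its centre line 150 mm above the bench, reaching from the upright 380 mm along the stand's -x (towards the robot) with a black sleeve 18 mm thick at that end
- beaker_tall: clear glass beaker, loose, 68 mm across, 105 mm high, below the stand's rod; origin at the centre of its underside. Leave undisturbed
- beaker_short: amber glass beaker, loose, 74 mm across, 85 mm high, below the stand's rod; origin at the centre of its underside. Leave undisturbed
- wash_bottle: white plastic bottle, loose, 60 mm across, 150 mm high; origin at the centre of its underside. Leave undisturbed
- jar: amber jar with a blue cap, loose, 48 mm across, 70 mm high; origin at the centre of its underside. Leave undisturbed
- dish: white shallow dish, loose, 84 mm across, 16 mm high; origin at the centre of its underside. Leave undisturbed
- weight: brass cylinder, loose, 36 mm across, 40 mm high; origin at the centre of its underside. Leave undisturbed
Things that resemble listed ones, but are neither listed nor needed, are in the scene too. Leave any purple look-alike of the copper_station alone.

How it is judged (in metres and radians):
On the way, in this order (a step that is already met when the one before it is completed fails the run):
1. the pin is fully home in the meter's opening and let go, the head still in its cradle (horizontal distance between pin and socket below 0.003 m and z of pin in the frame of socket below -0.021 m and angle between pin's own z axis and vertical below 0.1 rad and contact force between the fingers and pin below 0.1 N and distance of head from where it was at the start of the episode below 0.02 m), for 0.2 s.
2. the head is carried across above the stand's horizontal rod (z of head in the frame of stand above 0.156 m and y of head in the frame of stand between -0.05 and 0.05 m and x of head in the frame of stand between -0.4 and 0 m), for 0.04 s.
At the end, for the whole second after the job is handed in: Pin at least 21 of its 24 mm deep in the opening, upright; head gripped and still, underside 6 to 26 mm above the copper plate, centred within 8 mm, long sides parallel within 0.14 rad, level within 0.1 rad, touching neither station (horizontal distance between pin and socket below 0.003 m and z of pin in the frame of socket below -0.021 m and angle between each of pin, head's own z axis and vertical below 0.1 rad and horizontal distance between head and plate_top below 0.008 m and z of head in the frame of plate_top between 0.006 and 0.026 m and angle between the x axis of head and the x axis of plate_top, either way round below 0.14 rad and linear speed of head below 0.02 m/s and angular speed of head below 0.2 rad/s and contact force between the fingers and head above 2 N and contact force between each of head, the fingers and copper_station below 0.1 N and contact force between head and dark_station below 0.1 N); the arm keeps its last pose, push and grip.
It fails at once if the copper plate or its base is touched (contact force between any of head, the fingers and copper_station above 0.3 N).
It fails at once if the stand is touched (contact force between stand and anything else above 1 N).
It fails at once if a bystander is moved more than 20 mm or tipped (distance of any of beaker_tall, beaker_short, wash_bottle, jar, dish, weight from where it was at the start of the episode above 0.02 m or angle between any of beaker_tall, beaker_short, wash_bottle, jar, dish, weight's own z axis and vertical above 0.4 rad).
It also fails if it takes over 72 s, if anything falls off the work surface, if the arm or the gripper's body presses on something with over 40 N, if the wrist force passes 120 N, or if a joint passes its speed limit or range.

ROBOT

A 7-joint arm with a two-finger parallel gripper is mounted at the origin on the work surface. World frame = base frame: x ahead of the robot, y to its left, z up, the work surface at z = 0. Lengths are in m, angles in degrees, forces in N, time in s.
With the tool pointing down it reaches from about 0.425 to 0.925 m from the base axis. Payload 6.8 kg.
Tool frame: the origin (TCP) lies at the very end of the fingers, on their centre line; the grasp point (between the pads) lies 19 mm behind it; z points along the fingers, y is the line along which they close (so a half turn about z gives the same grasp; the last joint's range is limited). The gripper opens to 88 mm and grips with 3 to 60 N. Pads are 20 mm wide; open, the fingers measure 115 mm over their backs; the gripper's body (75 mm by 178 mm) begins 61 mm behind the grasp point.
Start: joints at [-82.569, 27.33, 1.283, 89.118, -0.659, 63.558, -4.761], TCP at [0.159, 0.656, 0.223] pointing down, gripper open.
Joint ranges: [-169.35, 169.35], [-19.33, 120.38], [-80.79, 83.38], [13.8, 139.57], [-78.32, 258.32], [9.67, 109.79], [-169.56, 169.56]. Speed limits (degrees/s): [136.94, 136.94, 180, 180, 180, 180, 180].

INTERFACE

Orientations are given as [roll, pitch, yaw] about the fixed x, y, z axes, in that order (R = Rz(yaw) Ry(pitch) Rx(roll)).
In Python, from bench import robot gives the robot as it stands. The module is installed in compiled form; this text tells all that it offers.
- The arm moves only by the tool arm_command, never from a script. Its argument "targets" is a list of rows, each an object with "turn": the turn, a rotation vector about the tool's x, y, z in degrees, a list of three; "dp": the shift along the tool's x, y, z in m, a list of three; "jaw": the finger opening in m, from 0 to 0.0878. In form: [{"turn": [rx, ry, rz], "dp": [x, y, z], "jaw": jaw}, ...]. A call has 1 to 8 rows; each row shifts and turns the commanded pose from where the row before left it, along the tool's axes as they then stand; what a row does not reach is not made up. A row lasts 1/10 s, in which the tool goes at most 50 mm and 8.59 degrees, less where a joint would pass 70% of its speed; a pose out of reach is approached as far as the arm can. A call with a gripper value outside its range is refused whole. The fingers move at their own pace and stop on an object; "squeeze" is the grip in N (left out, the last holds). Time passes only in rows, so rows that do not move let the fingers close. It gives the time, the measured TCP pose, the force, the opening and the grip force at its end, in the units of the state.
- robot.get_obs(): the state, without advancing time (a new reading comes with each control period).
- robot.get_image(name): name is "side" or "top"; returns a dict with "image" (384x512x3 uint8, blue, green, red), "depth" (384x512 float32, m along the optical axis (not along the pixel's ray), 0 where there is no reading), "vertical_fov" (degrees; the focal length in pixels is half the picture's height over the tangent of half this angle, whatever the lens; pixels are square), "cx", "cy" (the principal point, pixels), "xyz" and "attitude" of the camera in the world. Camera axes: x right, y down, z forward; pixel columns grow to the right and rows downward; lengths in m; the calibration is good to about 2 mm. A picture is of the moment at which its call begins.
- robot.job_done(): hands the job in; it is judged then, once.
The state is a dict: "clock": time; "qpos": joint angles; "qvel": joint speeds; "effort": joint torques, N m; "tool_pos": TCP position; "eef_rot": TCP orientation; "force": force on the tool from outside, world axes, zero at the start; "wrist_torque": the same for the moment, N m; "grip_width": finger opening in m; "finger_force": force on a finger pad.
Only numpy, scipy, OpenCV 4.12 (cv2) and the standard library are available. Lean on these libraries where they do the work, as an engineer would, in place of code of your own. Each camera call takes 0.05 s, during which the arm holds its last target. There are 200 camera calls.

## Working session

There is one attempt and no reset: what is moved stays moved. The work goes in short steps, Python scripts to look and compute and a tool call to move; the robot and the scene stay as the last step left them, time stands still between calls to the robot, and variables do not carry over. Pictures are saved under pics/ and viewed, at most 10 in all, crops included, and the job is handed in when it is done.

Besides the shell and the picture viewer there is one more tool, called after ">>>" as name([rows], argument=value, ...), one row to a line, values as JSON. arm_command: Moves the arm, as the interface text tells. Its arguments: {"type":"object","properties":{"targets":{"type":"array"},"squeeze":{"type":"number"}},"required":["targets"]}

```bash
mkdir -p pics
cat > h.py <<'E'
import numpy as np, cv2
from scipy.spatial.transform import Rotation as R
from bench import robot
def grab(n):
    d=robot.get_image(n); np.savez('last_'+n+'.npz',**{k:np.array(v) for k,v in d.items()}); return d
def load(n): return np.load('last_'+n+'.npz')
def cloud(d):
    h,w=d['depth'].shape; f=h/2/np.tan(np.radians(float(d['vertical_fov']))/2)
    u,v=np.meshgrid(np.arange(w),np.arange(h)); z=d['depth']
    p=np.stack([(u-float(d['cx']))/f*z,(v-float(d['cy']))/f*z,z],-1)
    a=np.array(d['attitude'],float)
    M=a if a.shape==(3,3) else R.from_euler('xyz',a,degrees=True).as_matrix()
    return p@M.T+np.array(d['xyz'])
E
python3 - <<'E'
from h import *
o=robot.get_obs(); print(o)
for n in('top','side'):
    d=grab(n); print(n,d['xyz'],d['attitude'],d['vertical_fov'],d['cx'],d['cy'])
    cv2.imwrite(f'pics/{n}0.png',cv2.resize(d['image'],(800,600),interpolation=cv2.INTER_CUBIC))
    P=cloud(d); print([P[v,u].round(3) for v,u in((50,50),(192,256),(330,100),(330,400))])
E
```

```text
{'clock': 0.0, 'qpos': array([-82.56788354,  27.37615265,   1.28044611,  89.17950213,
        -0.66115356,  63.55994444,  -4.76057332]), 'qvel': array([-0.07167266,  0.01502536, -0.01637817,  0.0578128 ,  0.07061294,
       -0.02656602, -0.0813305 ]), 'effort': array([-7.20016942e-04, -5.82858145e+01,  1.53441254e+00, -2.72605830e+01,
       -5.42285386e-02,  1.70127227e-02,  1.68501861e-04]), 'tool_pos': array([0.15887848, 0.65538404, 0.22166895]), 'eef_rot': array([-1.79891905e+02,  6.30441526e-03,  1.66374719e+02]), 'force': array([-0.00455421,  0.41770261,  0.35677402]), 'wrist_torque': array([ 0.00241447, -0.03426406,  0.02276525]), 'finger_force': 0.0, 'grip_width': 0.08756181924300763}
top [ 0.48077639 -0.00479048  1.37534507] [-177.74738527   -0.40754048  -90.33750309] 50.936976634245724 253.63869855634397 186.29069345924893
[array([ 1.3  ,  1.064, -0.757]), array([ 0.515, -0.023,  0.002]), array([0.055, 0.503, 0.002]), array([ 0.045, -0.507, -0.004])]
side [ 0.1541511  -0.9445316   1.01635716] [-1.32844445e+02 -4.90460282e-02 -2.37490006e+01] 42.03836351209346 246.9242849251003 190.3326373744286
[array([0.173, 0.695, 0.242]), array([ 0.154, -0.945,  1.016]), array([ 0.097, -0.237, -0.001]), array([ 0.729, -0.515, -0.   ])]
```

View pics/top0.png

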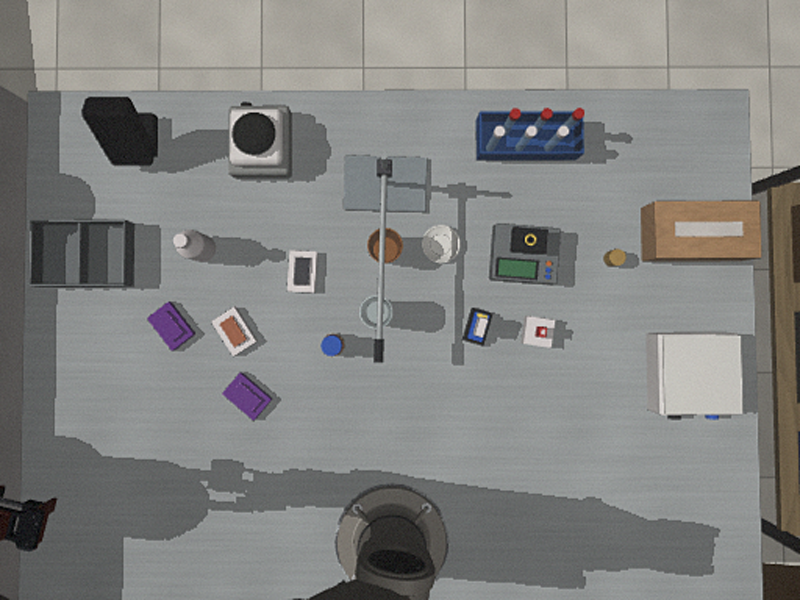

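View pics/side0.png

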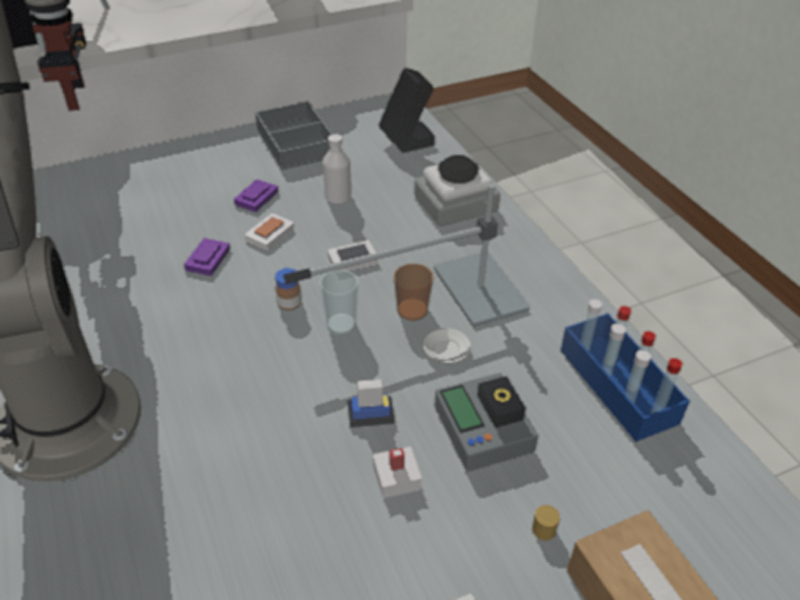

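Top view (800x600): pin in the white rack (541,331); socket ring (530,240); head in cradle (479,327); copper station (234,331); dark station (302,271); stand rod runs from (384,168) to (378,350).
Look-alikes: for the pin, the red-capped tubes (515,115), (547,115) and (579,115). For the copper station, the dark plate (302,271) and the purple ones (171,326) and (248,396).
I choose (541,331) and (234,331), then check the choice in a crop.

```bash
cat > m.py <<'E'
from h import *
def rect(m,P,zfix=None,C=None,name=''):
    p=P[m]
    if zfix is not None: # project along ray to the known height
        t=(C[2]-zfix)/(C[2]-p[:,2]); p=C+(p-C)*t[:,None]
    (cx,cy),(w,h),a=cv2.minAreaRect((p[:,:2]*1000).astype(np.float32))
    print(name,len(p),'c',round(cx,1),round(cy,1),'size',round(w,1),round(h,1),'ang',round(a,1),'zmed',p[:,2].mean().round(4),np.median(P[m][:,2]).round(4),'mean',p[:,:2].mean(0).round(4)); return p
def box(P,u0,v0,u1,v1):
    m=np.zeros(P.shape[:2],bool); k=1/1.5625
    m[int(v0*k):int(v1*k),int(u0*k):int(u1*k)]=1; return m
E
python3 - <<'E'
from m import *
d=load('top');P=cloud(d);C=d['xyz'];I=d['image'];Z=P[...,2]
hsv=cv2.cvtColor(I,cv2.COLOR_BGR2HSV);H,S,V=[hsv[...,i].astype(int) for i in range(3)]
red=((H<10)|(H>170))&(S>120)
b=box(P,515,310,570,355)
rect(b&red&(Z>.045),P,.062,C,'pin top')   
rect(b&(Z>.02)&(Z<.04),P,.03,C,'rack')
b=box(P,485,215,580,290)
rect(b&(H>20)&(H<35)&(S>120)&(Z>.065),P,.075,C,'ring')
rect(b&(Z>.03)&(Z<.055),P,.045,C,'meter')
rect(b&(Z>.065),P,.075,C,'block')
b=box(P,458,300,500,350)
rect(b&(Z>.065),P,.077,C,'handle')
rect(b&(H>100)&(H<130)&(S>120)&(Z>.02)&(Z<.05),P,.032,C,'body blue')
rect(b&(Z>.008),P,None,C,'all')
b=box(P,205,300,262,360)
rect(b&(H<18)&(S>90)&(V>90)&(Z>.012),P,.024,C,'plate')
rect(b&(Z>.009),P,.018,C,'base')
b=box(P,370,150,395,370)
p=rect(b&(Z>.13)&(Z<.175),P,None,C,'rod')
for x in np.arange(.4,.85,.05):
    q=p[abs(p[:,0]-x)<.01]; print(x.round(2),q.mean(0).round(3),q[:,2].max().round(3))
print(p[:,0].min(),p[:,0].max())
b=box(P,395,215,470,350);
for nm,bb,zt in(('tallb',box(P,390,220,465,270),.05),('sh',box(P,365,225,405,265),.05),('dish?',box(P,355,290,395,330),.008),('jar',box(P,318,332,346,360),.04),('bottle',box(P,170,225,212,260),.04),('dark',box(P,285,248,318,294),.009)):
    rect(bb&(Z>zt)&(Z<.16),P,None,C,nm)
a=I[180:235,290:375];cv2.imwrite('pics/c1.png',cv2.resize(I[135:235,110:380],(800,296),interpolation=cv2.INTER_CUBIC))
E
```

```text
pin top 27 c 446.9 -316.5 size 18.9 19.8 ang 75.1 zmed 0.062 0.0621 mean [ 0.4469 -0.3153]
rack 291 c 446.0 -316.4 size 61.8 59.9 ang 80.9 zmed 0.03 0.0297 mean [ 0.446  -0.3158]
ring 31 c 638.3 -291.9 size 19.5 19.6 ang 89.2 zmed nan 0.0753 mean [nan nan]
meter 1173 c 611.8 -287.9 size 140.9 120.7 ang 85.1 zmed 0.045 0.045 mean [ 0.603  -0.2854]
block 349 c 637.1 -291.4 size 70.0 50.9 ang 84.9 zmed nan 0.0745 mean [nan nan]
handle 73 c 457.0 -187.6 size 16.3 38.7 ang 70.9 zmed nan 0.0763 mean [nan nan]
body blue 66 c 456.9 -186.5 size 32.4 56.7 ang 74.4 zmed 0.032 0.0306 mean [ 0.4509 -0.1794]
all 280 c 480.2 -119.7 size 218.0 73.6 ang 71.2 zmed 0.0475 0.0305 mean [ 0.458  -0.1845]
plate 159 c 450.6 336.2 size 57.6 30.3 ang 32.1 zmed 0.024 0.0235 mean [0.4507 0.3363]
base 494 c 450.4 336.1 size 91.7 56.6 ang 36.9 zmed nan 0.0187 mean [nan nan]
rod 587 c 589.5 13.6 size 27.7 391.4 ang 88.7 zmed 0.1558 0.1549 mean [0.5955 0.0158]
0.4 [0.402 0.024 0.157] 0.163
0.45 [0.45  0.02  0.154] 0.159
0.5 [0.5   0.02  0.154] 0.16
0.55 [0.549 0.017 0.155] 0.16
0.6 [0.6   0.017 0.154] 0.159
0.65 [0.65  0.013 0.153] 0.159
0.7 [0.7   0.013 0.153] 0.157
0.75 [0.753 0.01  0.157] 0.171m.py:5: RuntimeWarning: divide by zero encountered in divide
  t=(C[2]-zfix)/(C[2]-p[:,2]); p=C+(p-C)*t[:,None]
m.py:5: RuntimeWarning: invalid value encountered in multiply
  t=(C[2]-zfix)/(C[2]-p[:,2]); p=C+(p-C)*t[:,None]
<stdin>:22: RuntimeWarning: Mean of empty slice.
  ret = um.true_divide(
Traceback (most recent call last):
ValueError: zero-size array to reduction operation maximum which has no identity
```

```bash
python3 - 2>/dev/null <<'E'
from m import *
d=load('top');P=cloud(d);C=d['xyz'];I=d['image'];Z=P[...,2]
for nm,bb,zt,zf in(('handle',box(P,458,300,500,350),.065,.077),('block',box(P,485,215,580,290),.06,.075),('base',box(P,205,300,262,360),.009,.018),('pin',box(P,515,310,570,355),.045,.064),('tallb',box(P,410,220,465,270),.05,None),('sh',box(P,365,225,405,265),.05,None),('dish?',box(P,355,290,395,330),.008,None),('jar',box(P,318,332,346,360),.04,None),('bottle',box(P,170,225,212,260),.04,None)):
    rect(bb&(Z>zt)&(Z<.2),P,zf,C,nm)
# side camera
s=load('side');Q=cloud(s);D=s['xyz'];J=s['image'];W=Q[...,2]
hsv=cv2.cvtColor(J,cv2.COLOR_BGR2HSV);H,S,V=[hsv[...,i].astype(int) for i in range(3)]
b=box(Q,480,375,525,420);rect(b&(H>18)&(H<36)&(S>110)&(W>.06)&(W<.1),Q,.075,D,'ring side')
b=box(Q,380,440,415,475);rect(b&((H<10)|(H>170))&(S>100)&(abs(W-.064)<.004),Q,.064,D,'pin top side')
b=box(Q,350,375,390,412);rect(b&(abs(W-.077)<.004),Q,.077,D,'handle side')
b=box(Q,240,210,300,255);rect(b&(H<18)&(S>90)&(W>.02),Q,.024,D,'plate side')
k=np.zeros((600,800,3),np.uint8)
k[:300,:400]=cv2.resize(I[190:235,315:375],(400,300),interpolation=cv2.INTER_CUBIC)
k[:300,400:]=cv2.resize(I[135:180,310:370],(400,300),interpolation=cv2.INTER_CUBIC)
k[300:,:400]=cv2.resize(J[278:323,225:285],(400,300),interpolation=cv2.INTER_CUBIC)
k[300:,400:]=cv2.resize(I[187:232,120:180],(400,300),interpolation=cv2.INTER_CUBIC)
cv2.imwrite('pics/c1.png',k)
E
```

```text
handle 71 c 457.2 -187.6 size 18.0 39.0 ang 75.3 zmed 0.077 0.0763 mean [ 0.4574 -0.1875]
block 345 c 636.8 -290.3 size 72.3 51.7 ang 84.9 zmed 0.075 0.0744 mean [ 0.637  -0.2903]
base 490 c 450.4 336.0 size 90.3 61.2 ang 32.4 zmed 0.018 0.0187 mean [0.4503 0.3362]
pin 41 c 446.9 -314.4 size 19.6 19.6 ang 89.2 zmed 0.064 0.0629 mean [ 0.446  -0.3148]
tallb 0 c 0.0 0.0 size 0.0 0.0 ang 0.0 zmed nan nan mean [nan nan]
sh 213 c 626.6 10.1 size 71.3 71.7 ang 32.5 zmed 0.1115 0.0859 mean [0.6284 0.0126]
dish? 280 c 489.0 27.3 size 73.0 66.2 ang 26.7 zmed 0.1012 0.1032 mean [0.4921 0.0284]
jar 157 c 421.8 121.9 size 43.6 42.3 ang 83.9 zmed 0.0665 0.0692 mean [0.4212 0.1207]
bottle 356 c 629.8 405.1 size 53.1 57.6 ang 72.3 zmed 0.1049 0.102 mean [0.6275 0.3984]
ring side 56 c 639.5 -292.9 size 22.2 24.8 ang 66.3 zmed 0.075 0.0734 mean [ 0.6392 -0.2929]
pin top side 20 c 446.2 -320.5 size 16.8 16.2 ang 66.3 zmed 0.064 0.0617 mean [ 0.4442 -0.323 ]
handle side 82 c 456.5 -192.1 size 18.0 38.7 ang 73.8 zmed 0.077 0.0753 mean [ 0.4567 -0.1919]
plate side 77 c 450.4 330.4 size 57.9 28.1 ang 31.3 zmed 0.024 0.0221 mean [0.4494 0.3306]
```

View pics/c1.png

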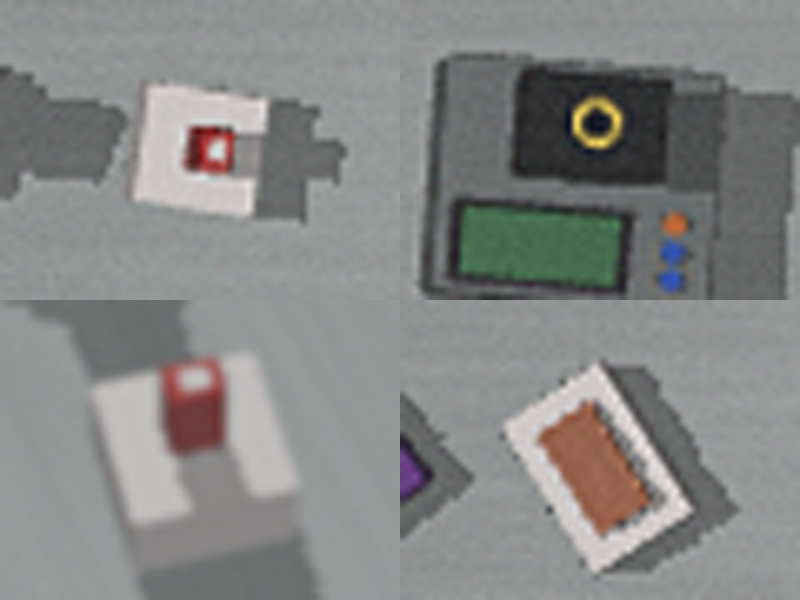

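Crop: top-left shows the red handle at (210,150) in the white rack, long side along world x. Top-right shows the yellow ring at (597,122). Bottom-right shows the copper plate at (595,467), with a purple one beside it to be left alone. The choices match the description.

```bash
cat > plan.py <<'E'
from h import *
import json
def rot(y): return R.from_euler('xyz',[180,0,y],degrees=True)
def plan(wps,step=.048,dyaw=8.4,jaw=.0878):
    """wps: (x,y,z,yaw). yaw interpolated numerically along waypoints (unwrapped)."""
    o=robot.get_obs(); p=o['tool_pos'].copy(); r=R.from_euler('xyz',o['eef_rot'],degrees=True); y=o['eef_rot'][2]
    rows=[]
    for x,yy,z,yw in wps:
        t=np.array([x,yy,z]); n=int(max(1,np.ceil(np.linalg.norm(t-p)/step),np.ceil(abs(yw-y)/dyaw)))
        p0,y0=p.copy(),y
        for i in range(1,n+1):
            q=p0+(t-p0)*i/n; rr=rot(y0+(yw-y0)*i/n)
            dp=r.inv().apply(q-p).round(4); tv=(r.inv()*rr).as_rotvec(degrees=True).round(1)
            p=p+r.apply(dp); r=r*R.from_rotvec(tv,degrees=True)
            rows.append({"turn":(tv+0).tolist(),"dp":(dp+0).tolist(),"jaw":jaw})
        y=yw
    for i in range(0,len(rows),8): print(json.dumps(rows[i:i+8]).replace(' ',''))
def st():
    o=robot.get_obs(); print({k:np.round(o[k],4).tolist() for k in('clock','qpos','tool_pos','eef_rot','force','grip_width','finger_force')})
E
python3 -c "
from plan import *
plan([(.42,.40,.27,115),(.55,.10,.27,75),(.52,-.15,.25,33),(.4465,-.3165,.14,-8)])"
```

```text
[{"turn":[-0.1,0.0,6.4],"dp":[-0.0392,-0.0234,-0.006],"jaw":0.0878},{"turn":[0.0,0.0,6.4],"dp":[-0.0416,-0.0188,-0.006],"jaw":0.0878},{"turn":[0.0,0.0,6.5],"dp":[-0.0435,-0.0141,-0.006],"jaw":0.0878},{"turn":[0.0,0.0,6.4],"dp":[-0.0447,-0.009,-0.0061],"jaw":0.0878},{"turn":[0.0,0.0,6.4],"dp":[-0.0455,-0.004,-0.006],"jaw":0.0878},{"turn":[0.0,0.0,6.4],"dp":[-0.0457,0.001,-0.006],"jaw":0.0878},{"turn":[0.0,0.0,6.5],"dp":[-0.0452,0.0062,-0.006],"jaw":0.0878},{"turn":[0.0,0.0,6.4],"dp":[-0.0443,0.0112,-0.006],"jaw":0.0878}]
[{"turn":[0.0,0.0,5.7],"dp":[-0.0467,-0.0013,0.0],"jaw":0.0878},{"turn":[0.0,0.0,5.7],"dp":[-0.0466,0.0034,0.0],"jaw":0.0878},{"turn":[0.0,0.0,5.7],"dp":[-0.046,0.008,0.0],"jaw":0.0878},{"turn":[0.0,0.0,5.7],"dp":[-0.045,0.0125,0.0],"jaw":0.0878},{"turn":[0.0,0.0,5.8],"dp":[-0.0435,0.017,0.0],"jaw":0.0878},{"turn":[0.0,0.0,5.7],"dp":[-0.0416,0.0212,0.0],"jaw":0.0878},{"turn":[0.0,0.0,5.7],"dp":[-0.0393,0.0253,0.0],"jaw":0.0878},{"turn":[0.0,0.0,7.0],"dp":[-0.0415,0.006,0.0033],"jaw":0.0878}]
[{"turn":[0.0,0.0,7.0],"dp":[-0.0405,0.011,0.0033],"jaw":0.0878},{"turn":[0.0,0.0,7.0],"dp":[-0.0389,0.0158,0.0034],"jaw":0.0878},{"turn":[0.0,0.0,7.0],"dp":[-0.0366,0.0205,0.0033],"jaw":0.0878},{"turn":[0.0,0.0,7.0],"dp":[-0.0339,0.0247,0.0033],"jaw":0.0878},{"turn":[0.0,0.0,7.0],"dp":[-0.0306,0.0287,0.0033],"jaw":0.0878},{"turn":[0.0,0.0,8.2],"dp":[-0.0305,0.0199,0.022],"jaw":0.0878},{"turn":[0.0,0.0,8.2],"dp":[-0.0273,0.0241,0.022],"jaw":0.0878},{"turn":[0.0,0.0,8.2],"dp":[-0.0236,0.0277,0.022],"jaw":0.0878}]
[{"turn":[0.0,0.0,8.2],"dp":[-0.0194,0.0309,0.022],"jaw":0.0878},{"turn":[0.0,0.0,8.2],"dp":[-0.0148,0.0332,0.022],"jaw":0.0878}]
```

>>> arm_command([
  {"turn":[0,0,6.4],"dp":[-0.039,-0.023,-0.006],"jaw":0.0878},
  {"turn":[0,0,6.4],"dp":[-0.042,-0.019,-0.006],"jaw":0.0878},
  {"turn":[0,0,6.5],"dp":[-0.043,-0.014,-0.006],"jaw":0.0878},
  {"turn":[0,0,6.4],"dp":[-0.045,-0.009,-0.006],"jaw":0.0878},
  {"turn":[0,0,6.4],"dp":[-0.045,-0.004,-0.006],"jaw":0.0878},
  {"turn":[0,0,6.4],"dp":[-0.046,0.001,-0.006],"jaw":0.0878},
  {"turn":[0,0,6.5],"dp":[-0.045,0.006,-0.006],"jaw":0.0878},
  {"turn":[0,0,6.4],"dp":[-0.044,0.011,-0.006],"jaw":0.0878},
])

```text
clock: 0.9
tool_pos: [0.4203, 0.3994, 0.2707]
eef_rot: [-180.0, 0.0, 114.7]
force: [0.6, 0.7, -0.4]
grip_width: 0.0878
finger_force: 0.0
```

>>> arm_command([
  {"turn":[0,0,5.7],"dp":[-0.047,-0.001,0],"jaw":0.0878},
  {"turn":[0,0,5.7],"dp":[-0.047,0.003,0],"jaw":0.0878},
  {"turn":[0,0,5.7],"dp":[-0.046,0.008,0],"jaw":0.0878},
  {"turn":[0,0,5.7],"dp":[-0.045,0.0125,0],"jaw":0.0878},
  {"turn":[0,0,5.8],"dp":[-0.0435,0.017,0],"jaw":0.0878},
  {"turn":[0,0,5.7],"dp":[-0.0415,0.021,0],"jaw":0.0878},
  {"turn":[0,0,5.7],"dp":[-0.039,0.025,0],"jaw":0.0878},
  {"turn":[0,0,7],"dp":[-0.0415,0.006,0.003],"jaw":0.0878},
])

```text
clock: 1.7
tool_pos: [0.546, 0.057, 0.2678]
eef_rot: [179.9, 0.0, 67.7]
force: [-0.2, 0.7, -0.8]
grip_width: 0.0881
finger_force: 0.0
```

>>> arm_command([
  {"turn":[0,0,7],"dp":[-0.0405,0.011,0.003],"jaw":0.0878},
  {"turn":[0,0,7],"dp":[-0.039,0.016,0.003],"jaw":0.0878},
  {"turn":[0,0,7],"dp":[-0.0365,0.0205,0.003],"jaw":0.0878},
  {"turn":[0,0,7],"dp":[-0.034,0.025,0.003],"jaw":0.0878},
  {"turn":[0,0,7],"dp":[-0.0305,0.0285,0.003],"jaw":0.0878},
  {"turn":[0,0,8.2],"dp":[-0.0305,0.02,0.015],"jaw":0.0878},
  {"turn":[0,0,8.2],"dp":[-0.027,0.024,0.015],"jaw":0.0878},
  {"turn":[0,0,8.2],"dp":[-0.0235,0.028,0.015],"jaw":0.0878},
])

```text
clock: 2.5
tool_pos: [0.4748, -0.2503, 0.207]
eef_rot: [-180.0, -0.0, 8.1]
force: [0.4, 0.0, 0.2]
grip_width: 0.0875
finger_force: 0.0
```

>>> arm_command([
  {"turn":[0,0,8.2],"dp":[-0.0195,0.031,0.02],"jaw":0.0878},
  {"turn":[0,0,8.2],"dp":[-0.015,0.033,0.02],"jaw":0.0878},
  {"turn":[0,0,0],"dp":[0,0,0],"jaw":0.0878},
  {"turn":[0,0,0],"dp":[0,0,0],"jaw":0.0878},
])

```text
clock: 2.9
tool_pos: [0.4451, -0.3162, 0.1671]
eef_rot: [-180.0, 0.1, -8.1]
force: [-0.3, 1.4, 0.2]
grip_width: 0.0879
finger_force: 0.0
```

```bash
python3 -c "
from plan import *
st()
plan([(.4465,-.3165,.09,-8),(.4465,-.3165,.034,-8)],step=.03)"
```

```text
{'clock': 2.9, 'qpos': [-11.9148, 27.0582, 53.8161, 112.5133, -26.9367, 53.9766, -42.7226], 'tool_pos': [0.4451, -0.3162, 0.1671], 'eef_rot': [-179.9975, 0.0983, -8.0817], 'force': [-0.2752, 1.3684, 0.2428], 'grip_width': 0.0879, 'finger_force': 0.0}
[{"turn":[0.0,0.1,0.0],"dp":[0.0005,0.0,0.0257],"jaw":0.0878},{"turn":[0.0,0.0,-0.1],"dp":[0.0005,0.0001,0.0257],"jaw":0.0878},{"turn":[0.0,0.0,0.0],"dp":[0.0005,0.0,0.0257],"jaw":0.0878},{"turn":[0.0,0.0,0.0],"dp":[0.0,0.0,0.028],"jaw":0.0878},{"turn":[0.0,0.0,0.0],"dp":[0.0,0.0,0.028],"jaw":0.0878}]
```

>>> arm_command([
  {"turn":[0,0,0],"dp":[0.0014,0,0.04],"jaw":0.0878},
  {"turn":[0,0,0],"dp":[0,0,0.04],"jaw":0.06},
  {"turn":[0,0,0],"dp":[0,0,0.03],"jaw":0.05},
  {"turn":[0,0,0],"dp":[0,0,0.021],"jaw":0.05},
  {"turn":[0,0,0],"dp":[0,0,0],"jaw":0.03},
  {"turn":[0,0,0],"dp":[0,0,0],"jaw":0.025},
])

```text
clock: 3.5
tool_pos: [0.4484, -0.3154, 0.0373]
eef_rot: [-180.0, -0.0, -7.9]
force: [-0.1, 0.6, 0.4]
grip_width: 0.0514
finger_force: 0.0
```

>>> arm_command([
  {"turn":[0,0,0],"dp":[0,0,0],"jaw":0.02},
  {"turn":[0,0,0],"dp":[0,0,0],"jaw":0.01},
  {"turn":[0,0,0],"dp":[0,0,0],"jaw":0.005},
  {"turn":[0,0,0],"dp":[0,0,0],"jaw":0.005},
  {"turn":[0,0,0],"dp":[0,0,0],"jaw":0.005},
], squeeze=15)

```text
clock: 4.0
tool_pos: [0.4476, -0.3161, 0.0371]
eef_rot: [-180.0, -0.0, -8.0]
force: [-0.5, 0.4, 3.8]
grip_width: 0.0158
finger_force: 15.0
```

>>> arm_command([
  {"turn":[0,0,0],"dp":[0,0,-0.01],"jaw":0.005},
  {"turn":[0,0,0],"dp":[0,0,-0.02],"jaw":0.005},
  {"turn":[0,0,0],"dp":[0,0,-0.04],"jaw":0.005},
  {"turn":[0,0,0],"dp":[0,0,-0.04],"jaw":0.005},
  {"turn":[0,0,0],"dp":[0,0,0],"jaw":0.005},
])

```text
clock: 4.5
tool_pos: [0.4493, -0.3183, 0.1515]
eef_rot: [179.9, -0.4, -8.1]
force: [0.5, -0.6, -0.3]
grip_width: 0.0159
finger_force: 15.0
```

```bash
python3 -c "
from plan import *
st()
plan([(.6377,-.2917,.145,-5)],step=.04,jaw=.005)"
```

```text
{'clock': 4.5, 'qpos': [-10.7938, 28.4325, 52.6363, 113.0401, -28.8094, 52.0295, -41.3198], 'tool_pos': [0.4493, -0.3183, 0.1515], 'eef_rot': [179.8646, -0.4156, -8.0773], 'force': [0.5223, -0.5576, -0.3366], 'grip_width': 0.0159, 'finger_force': 14.9996}
[{"turn":[0.1,-0.4,-0.6],"dp":[0.0365,-0.0106,0.0015],"jaw":0.005},{"turn":[0.0,0.0,-0.6],"dp":[0.0367,-0.0102,0.0013],"jaw":0.005},{"turn":[0.0,0.0,-0.6],"dp":[0.0368,-0.0098,0.0013],"jaw":0.005},{"turn":[0.0,0.0,-0.7],"dp":[0.0369,-0.0094,0.0013],"jaw":0.005},{"turn":[0.0,0.0,-0.6],"dp":[0.0369,-0.0089,0.0013],"jaw":0.005}]
```

>>> arm_command([
  {"turn":[0,0,-0.6],"dp":[0.037,-0.01,0.001],"jaw":0.005},
  {"turn":[0,0,-0.6],"dp":[0.037,-0.01,0.001],"jaw":0.005},
  {"turn":[0,0,-0.6],"dp":[0.037,-0.01,0.001],"jaw":0.005},
  {"turn":[0,0,-0.6],"dp":[0.037,-0.009,0.001],"jaw":0.005},
  {"turn":[0,0,-0.6],"dp":[0.037,-0.009,0.001],"jaw":0.005},
  {"turn":[0,0,0],"dp":[0,0,0],"jaw":0.005},
  {"turn":[0,0,0],"dp":[0,0,0],"jaw":0.005},
  {"turn":[0,0,0],"dp":[0,0,0],"jaw":0.005},
])

```text
clock: 5.3
tool_pos: [0.6351, -0.2911, 0.1414]
eef_rot: [180.0, 0.1, -5.1]
force: [0.3, 0.2, -0.2]
grip_width: 0.016
finger_force: 15.0
```

Run:
```python
from plan import *
st()
d=grab('side');st();I=d['image']
cv2.imwrite('pics/s2.png',cv2.resize(I[215:290,260:360],(800,600),interpolation=cv2.INTER_CUBIC))
t=grab('top');st()
```

```text
{'clock': 5.3, 'qpos': [-9.9207, 42.0473, 46.7579, 91.7913, -33.7661, 61.2522, -48.8916], 'tool_pos': [0.6351, -0.2911, 0.1414], 'eef_rot': [179.993, 0.0811, -5.1319], 'force': [0.2928, 0.1655, -0.1529], 'grip_width': 0.016, 'finger_force': 14.9995}
{'clock': 5.35, 'qpos': [-9.9162, 42.0219, 46.767, 91.7961, -33.7753, 61.251, -48.896], 'tool_pos': [0.6351, -0.2912, 0.1417], 'eef_rot': [-179.9994, 0.0527, -5.1542], 'force': [-0.8007, 0.827, -0.8684], 'grip_width': 0.0161, 'finger_force': 14.9996}
{'clock': 5.4, 'qpos': [-9.9182, 42.0119, 46.7612, 91.7853, -33.7794, 61.2485, -48.896], 'tool_pos': [0.6353, -0.2911, 0.1418], 'eef_rot': [-179.9957, 0.031, -5.1446], 'force': [-0.0335, -0.5925, 0.075], 'grip_width': 0.0163, 'finger_force': 14.9995}
```

View pics/s2.png

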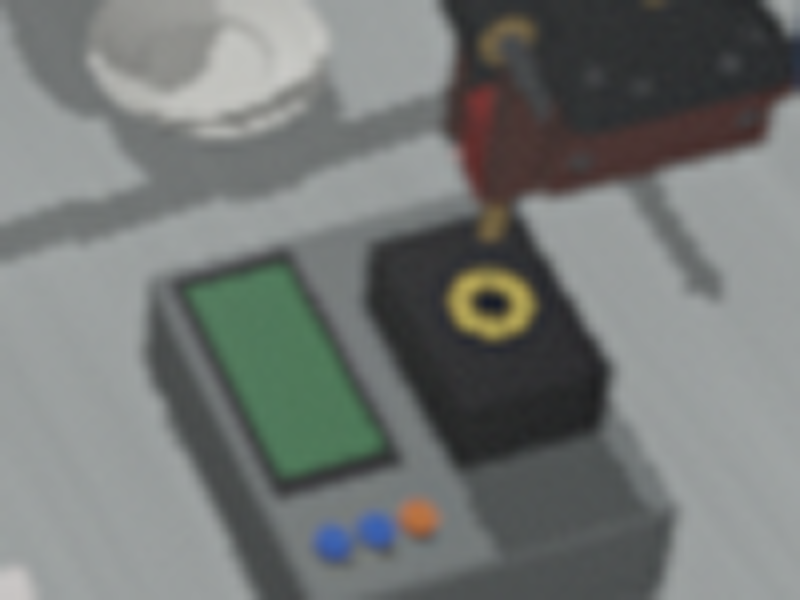

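The side crop shows the brass tip ending near (490,239) and the hole centre at (491,302). I'll compare both through the side calibration.

```bash
cat >> h.py <<'E'
def ray(d,u,v,z):
    h=d['depth'].shape[0]; f=h/2/np.tan(np.radians(float(d['vertical_fov']))/2)
    M=R.from_euler('xyz',d['attitude'],degrees=True).as_matrix()
    k=M@np.array([(u-float(d['cx']))/f,(v-float(d['cy']))/f,1]); C=np.array(d['xyz']); return (C+k*(z-C[2])/k[2])[:2]
E
python3 - <<'E'
from h import *
d=load('side'); c=lambda x,y:((x+.5)/8-.5+260,(y+.5)/8-.5+215)
print('hole',ray(d,*c(491,302),.075))
for y in(235,239,243): print('tip',ray(d,*c(490,y),.1107))
d=load('top')
# ring centre by fit in top view of first picture crop: (597,122)/6.667+(310,135)
print('hole top',ray(d,(597.5)/6.667-.5+310,(122.5)/6.667-.5+135,.075))
E
```

```text
hole [ 0.63958416 -0.29241004]
tip [ 0.6339362  -0.29439589]
tip [ 0.6331464  -0.29576732]
tip [ 0.63235813 -0.29713609]
hole top [ 0.63781806 -0.48741072]
```

>>> arm_command([
  {"turn":[0,0,0],"dp":[0.0034,0,0.015],"jaw":0.005},
  {"turn":[0,0,0],"dp":[0,0,0.014],"jaw":0.005},
  {"turn":[0,0,0],"dp":[0,0,0],"jaw":0.005},
  {"turn":[0,0,0],"dp":[0,0,0],"jaw":0.005},
])

```text
clock: 5.8
tool_pos: [0.6395, -0.2905, 0.1117]
eef_rot: [-180.0, 0.1, -5.0]
force: [-0.1, -0.4, -0.6]
grip_width: 0.0158
finger_force: 15.0
```

Run:
```python
from plan import *
p=load('side')['image'].astype(float)
d=grab('side');st();I=d['image']
cv2.imwrite('pics/s3.png',cv2.resize(I[235:265,302:342],(800,600),interpolation=cv2.INTER_CUBIC))
# weighted centroid of ring's yellowness in previous side picture
y=np.minimum(p[...,1],p[...,2])-p[...,0]; w=np.zeros_like(y); w[246:260,313:330]=np.clip(y[246:260,313:330]-25,0,None)
v,u=np.mgrid[:384,:512]; cu,cv=(u*w).sum()/w.sum(),(v*w).sum()/w.sum(); print(cu,cv,ray(d,cu,cv,.075))
```

```text
{'clock': 5.85, 'qpos': [-9.1196, 44.0304, 45.3257, 92.2591, -35.2292, 58.9179, -48.0841], 'tool_pos': [0.6399, -0.2908, 0.1124], 'eef_rot': [179.9979, 0.0343, -5.0373], 'force': [-0.3832, -1.0671, -0.0067], 'grip_width': 0.0162, 'finger_force': 14.9996}
320.94205522861023 252.50973291081937 [ 0.63928048 -0.29295931]
```

View pics/s3.png

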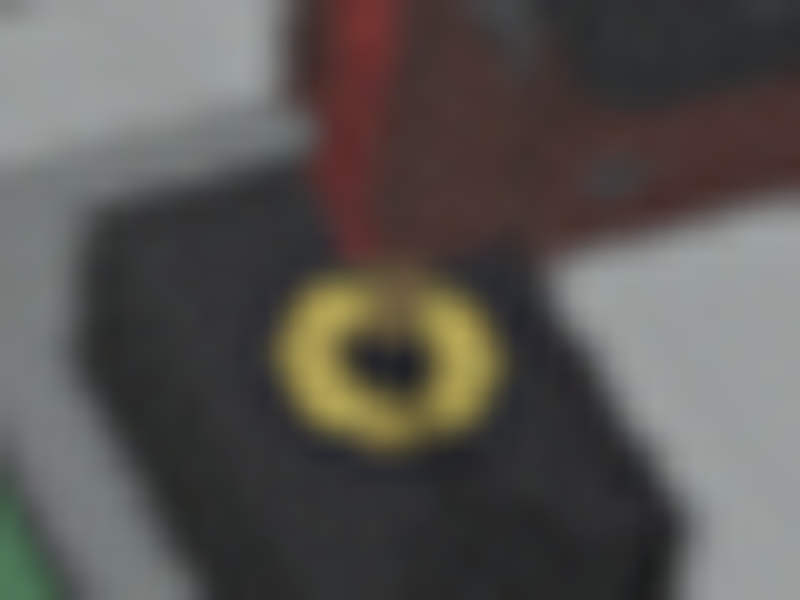

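The crop shows the tip column near x=398 ending at about y=330, with the ring centre at (390,357). The tip is slightly to the right.

Run:
```python
from h import *
d=load('side'); c=lambda x,y:((x+.5)/20-.5+302,(y+.5)/20-.5+235)
h=ray(d,*c(390,357),.075);print('hole',h)
for x,y in((398,325),(398,333),(395,333)):
    t=ray(d,*c(x,y),.0814)+.004*np.array([.403,.916]);print('tip',t,'need mm',(h-t)*1000)
```

```text
hole [ 0.63968049 -0.29266871]
tip [ 0.64142089 -0.28942492] need mm [-1.74040716 -3.24378736]
tip [ 0.64078436 -0.29052795] need mm [-1.10387663 -2.14076293]
tip [ 0.6404502  -0.29038121] need mm [-0.76971259 -2.2875031 ]
```

>>> arm_command([
  {"turn":[0,0,0],"dp":[-0.0009,0.0017,0],"jaw":0.005},
  {"turn":[0,0,0],"dp":[0,0,0],"jaw":0.005},
  {"turn":[0,0,0],"dp":[0,0,0.003],"jaw":0.005},
  {"turn":[0,0,0],"dp":[0,0,0.002],"jaw":0.005},
  {"turn":[0,0,0],"dp":[0,0,0.002],"jaw":0.005},
  {"turn":[0,0,0],"dp":[0,0,0.001],"jaw":0.005},
  {"turn":[0,0,0],"dp":[0,0,0],"jaw":0.005},
])

```text
clock: 6.55
tool_pos: [0.6391, -0.2921, 0.1044]
eef_rot: [-180.0, 0.0, -5.0]
force: [-0.5, 0.1, -0.4]
grip_width: 0.0161
finger_force: 15.0
```

>>> arm_command([
  {"turn":[0,0,0],"dp":[0,0,0.001],"jaw":0.005},
  {"turn":[0,0,0],"dp":[0,0,0.001],"jaw":0.005},
  {"turn":[0,0,0],"dp":[0,0,0.001],"jaw":0.005},
  {"turn":[0,0,0],"dp":[0,0,0],"jaw":0.005},
])

```text
clock: 6.95
tool_pos: [0.6393, -0.2918, 0.1014]
eef_rot: [-180.0, 0.0, -5.0]
force: [0.6, 1.6, -0.1]
grip_width: 0.0158
finger_force: 15.0
```

>>> arm_command([
  {"turn":[0,0,0],"dp":[0,0,0.002],"jaw":0.005},
  {"turn":[0,0,0],"dp":[0,0,0.002],"jaw":0.005},
  {"turn":[0,0,0],"dp":[0,0,0.002],"jaw":0.005},
  {"turn":[0,0,0],"dp":[0,0,0.001],"jaw":0.005},
  {"turn":[0,0,0],"dp":[0,0,0],"jaw":0.005},
])

```text
clock: 7.45
tool_pos: [0.6393, -0.2918, 0.0943]
eef_rot: [-180.0, 0.0, -5.0]
force: [1.1, 4.5, -0.4]
grip_width: 0.0163
finger_force: 15.0
```

>>> arm_command([
  {"turn":[0,0,0],"dp":[0,-0.0005,0],"jaw":0.005},
  {"turn":[0,0,0],"dp":[0,0,0.002],"jaw":0.005},
  {"turn":[0,0,0],"dp":[0,0,0.002],"jaw":0.005},
  {"turn":[0,0,0],"dp":[0,0,0.002],"jaw":0.005},
  {"turn":[0,0,0],"dp":[0,0,0.002],"jaw":0.005},
  {"turn":[0,0,0],"dp":[0,0,0.002],"jaw":0.005},
  {"turn":[0,0,0],"dp":[0,0,0],"jaw":0.005},
])

```text
clock: 8.15
tool_pos: [0.6392, -0.2917, 0.0842]
eef_rot: [-180.0, 0.0, -5.0]
force: [1.7, 2.5, -1.0]
grip_width: 0.0157
finger_force: 15.0
```

>>> arm_command([
  {"turn":[0,0,0],"dp":[0.0003,-0.0003,0.001],"jaw":0.005},
  {"turn":[0,0,0],"dp":[0,0,0.001],"jaw":0.005},
  {"turn":[0,0,0],"dp":[0,0,0.001],"jaw":0.005},
  {"turn":[0,0,0],"dp":[0,0,0.001],"jaw":0.005},
  {"turn":[0,0,0],"dp":[0,0,0.0005],"jaw":0.005},
  {"turn":[0,0,0],"dp":[0,0,0],"jaw":0.005},
])

```text
clock: 8.75
tool_pos: [0.6393, -0.2917, 0.0821]
eef_rot: [-179.9, -0.0, -5.0]
force: [-3.9, 6.4, 14.7]
grip_width: 0.0156
finger_force: 15.0
```

The tool stopped at z=0.082, where the shoulder should seat, with an upward force. I'll let go and back off.

>>> arm_command([
  {"turn":[0,0,0],"dp":[0,0,0],"jaw":0.03},
  {"turn":[0,0,0],"dp":[0,0,-0.001],"jaw":0.06},
  {"turn":[0,0,0],"dp":[0,0,0],"jaw":0.06},
  {"turn":[0,0,0],"dp":[0,0,0],"jaw":0.06},
  {"turn":[0,0,0],"dp":[0,0,-0.03],"jaw":0.06},
  {"turn":[0,0,0],"dp":[0,0,-0.045],"jaw":0.06},
  {"turn":[0,0,0],"dp":[-0.04,0,-0.02],"jaw":0.06},
  {"turn":[0,0,0],"dp":[-0.045,0,0],"jaw":0.06},
])

```text
clock: 9.55
tool_pos: [0.5563, -0.2858, 0.1792]
eef_rot: [179.8, -0.3, -4.9]
force: [-0.2, -0.0, 1.1]
grip_width: 0.0598
finger_force: 0.0
```

Run:
```python
from m import *
from plan import st,plan
st()
s=grab('side');Q=cloud(s);D=s['xyz'];J=s['image'];W=Q[...,2]
cv2.imwrite('pics/s4.png',cv2.resize(J[225:285,220:340],(800,400),interpolation=cv2.INTER_CUBIC))
b=box(Q,485,340,525,410);hsv=cv2.cvtColor(J,cv2.COLOR_BGR2HSV)
red=((hsv[...,0]<8)|(hsv[...,0]>172))&(hsv[...,1]>120)
p=Q[b&red&(W>.07)&(W<.14)];print(len(p),np.percentile(p[:,2],[2,50,90,98]),p.mean(0))
plan([(.50,-.22,.2,-12),(.457,-.1885,.14,-16)])
```

```text
{'clock': 9.55, 'qpos': [-13.8788, 33.2227, 50.7554, 101.4219, -29.5504, 59.2739, -47.1681], 'tool_pos': [0.5563, -0.2858, 0.1792], 'eef_rot': [179.8104, -0.3249, -4.9491], 'force': [-0.212, -0.0419, 1.0818], 'grip_width': 0.0598, 'finger_force': 0.0}
91 [0.07728672 0.09543866 0.1077721  0.10897347] [ 0.63484061 -0.29846041  0.09485928]
[{"turn":[-0.1,0.3,3.3],"dp":[-0.0252,-0.0305,-0.0118],"jaw":0.0878},{"turn":[0.0,0.0,3.3],"dp":[-0.0269,-0.029,-0.012],"jaw":0.0878},{"turn":[0.0,0.0,2.0],"dp":[-0.0243,-0.0109,0.03],"jaw":0.0878},{"turn":[0.0,0.0,2.0],"dp":[-0.0247,-0.0101,0.03],"jaw":0.0878}]
```

View pics/s4.png

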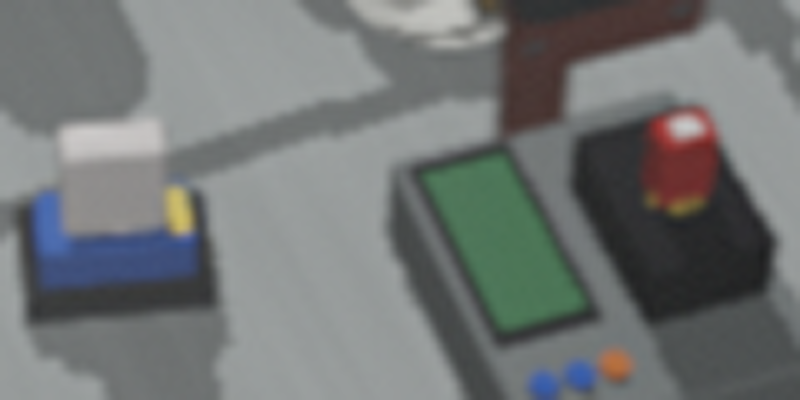

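The pin's red handle at (682,160) sits flush on the ring and its top measures z=0.109, as expected, so it is home. The head is still in its cradle at (115,230), and that comes next.

>>> arm_command([
  {"turn":[0,0,3.3],"dp":[-0.025,-0.0305,-0.012],"jaw":0.06},
  {"turn":[0,0,3.3],"dp":[-0.027,-0.029,-0.012],"jaw":0.06},
  {"turn":[0,0,2],"dp":[-0.0245,-0.011,0.03],"jaw":0.06},
  {"turn":[0,0,2],"dp":[-0.0245,-0.01,0.03],"jaw":0.06},
  {"turn":[0,0,0],"dp":[0,0,0],"jaw":0.06},
  {"turn":[0,0,0],"dp":[0,0,0],"jaw":0.06},
])

```text
clock: 10.2
tool_pos: [0.4666, -0.1876, 0.14]
eef_rot: [180.0, 0.0, -15.6]
force: [-0.0, -0.3, 0.8]
grip_width: 0.06
finger_force: 0.0
```

Run:
```python
from plan import *
st();plan([(.457,-.188,.04,-15.5)],step=.035)
```

```text
{'clock': 10.2, 'qpos': [-29.0945, 26.2452, 56.4771, 119.4682, -29.114, 49.1976, -61.1313], 'tool_pos': [0.4666, -0.1876, 0.14], 'eef_rot': [179.9845, 0.0431, -15.6003], 'force': [-0.0124, -0.3181, 0.7743], 'grip_width': 0.06, 'finger_force': 0.0}
[{"turn":[0.0,0.0,0.0],"dp":[-0.003,0.001,0.0333],"jaw":0.0878},{"turn":[0.0,0.0,-0.1],"dp":[-0.003,0.001,0.0334],"jaw":0.0878},{"turn":[0.0,0.0,0.0],"dp":[-0.0031,0.0009,0.0333],"jaw":0.0878}]
```

>>> arm_command([
  {"turn":[0,0,0],"dp":[-0.009,0.003,0.02],"jaw":0.06},
  {"turn":[0,0,0],"dp":[0,0,0.03],"jaw":0.06},
  {"turn":[0,0,0],"dp":[0,0,0.03],"jaw":0.06},
  {"turn":[0,0,0],"dp":[0,0,0.02],"jaw":0.06},
  {"turn":[0,0,0],"dp":[0,0,0],"jaw":0.04},
  {"turn":[0,0,0],"dp":[0,0,0],"jaw":0.03},
  {"turn":[0,0,0],"dp":[0,0,0],"jaw":0.02},
  {"turn":[0,0,0],"dp":[0,0,0],"jaw":0.01},
], squeeze=30)

```text
clock: 11.0
tool_pos: [0.4585, -0.1886, 0.0413]
eef_rot: [-180.0, -0.1, -15.6]
force: [-0.2, -0.9, -0.0]
grip_width: 0.0312
finger_force: 0.0
```

>>> arm_command([
  {"turn":[0,0,0],"dp":[0,0,0],"jaw":0.005},
  {"turn":[0,0,0],"dp":[0,0,0],"jaw":0.005},
  {"turn":[0,0,0],"dp":[0,0,0],"jaw":0.005},
])

```text
clock: 11.3
tool_pos: [0.4578, -0.1881, 0.0407]
eef_rot: [-180.0, -0.0, -15.6]
force: [0.2, 0.3, 7.1]
grip_width: 0.0178
finger_force: 30.0
```

>>> arm_command([
  {"turn":[0,0,0],"dp":[0,0,-0.02],"jaw":0.005},
  {"turn":[0,0,0],"dp":[0,0,-0.04],"jaw":0.005},
  {"turn":[0,0,0],"dp":[0,0,-0.04],"jaw":0.005},
  {"turn":[0,0,0],"dp":[0,0,-0.04],"jaw":0.005},
  {"turn":[0,0,0],"dp":[0,0,-0.04],"jaw":0.005},
  {"turn":[0,0,0],"dp":[0,0,-0.04],"jaw":0.005},
  {"turn":[0,0,0],"dp":[0,0,0],"jaw":0.005},
  {"turn":[0,0,0],"dp":[0,0,0],"jaw":0.005},
])

```text
clock: 12.1
tool_pos: [0.4574, -0.1876, 0.2601]
eef_rot: [-179.9, -0.0, -15.6]
force: [-1.3, -0.2, -1.0]
grip_width: 0.0179
finger_force: 30.0
```

Run:
```python
from plan import *
st();plan([(.52,0.0,.26,0),(.48,.2,.26,18),(.4505,.3355,.2,32)],step=.035,jaw=.005)
```

```text
{'clock': 12.1, 'qpos': [-42.3288, 15.0455, 69.2303, 113.5424, -16.0675, 61.943, -71.6352], 'tool_pos': [0.4574, -0.1876, 0.2601], 'eef_rot': [-179.9163, -0.0432, -15.5736], 'force': [-1.2583, -0.1776, -0.9799], 'grip_width': 0.0179, 'finger_force': 29.9896}
[{"turn":[-0.1,0.0,-2.6],"dp":[0.0017,-0.0329,0.0001],"jaw":0.005},{"turn":[0.0,0.0,-2.6],"dp":[0.0031,-0.0328,0.0],"jaw":0.005},{"turn":[0.0,0.0,-2.6],"dp":[0.0046,-0.0327,0.0],"jaw":0.005},{"turn":[0.0,0.0,-2.6],"dp":[0.0061,-0.0324,0.0],"jaw":0.005},{"turn":[0.0,0.0,-2.6],"dp":[0.0076,-0.032,0.0],"jaw":0.005},{"turn":[0.0,0.0,-2.6],"dp":[0.009,-0.0317,0.0],"jaw":0.005},{"turn":[0.0,0.0,-3.0],"dp":[-0.0067,-0.0333,0.0],"jaw":0.005},{"turn":[0.0,0.0,-3.0],"dp":[-0.0048,-0.0337,0.0],"jaw":0.005}]
[{"turn":[0.0,0.0,-3.0],"dp":[-0.0032,-0.0338,0.0],"jaw":0.005},{"turn":[0.0,0.0,-3.0],"dp":[-0.0013,-0.034,-0.0001],"jaw":0.005},{"turn":[0.0,0.0,-3.0],"dp":[0.0004,-0.034,0.0],"jaw":0.005},{"turn":[0.0,0.0,-3.0],"dp":[0.0022,-0.0339,0.0],"jaw":0.005},{"turn":[0.0,0.0,-2.8],"dp":[0.0028,-0.0276,0.012],"jaw":0.005},{"turn":[0.0,0.0,-2.8],"dp":[0.0041,-0.0275,0.012],"jaw":0.005},{"turn":[0.0,0.0,-2.8],"dp":[0.0054,-0.0272,0.0119],"jaw":0.005},{"turn":[0.0,0.0,-2.8],"dp":[0.0068,-0.0269,0.012],"jaw":0.005}]
[{"turn":[0.0,0.0,-2.8],"dp":[0.0081,-0.0265,0.012],"jaw":0.005}]
```

>>> arm_command([
  {"turn":[0,0,-2.6],"dp":[0.002,-0.033,0],"jaw":0.005},
  {"turn":[0,0,-2.6],"dp":[0.003,-0.033,0],"jaw":0.005},
  {"turn":[0,0,-2.6],"dp":[0.005,-0.033,0],"jaw":0.005},
  {"turn":[0,0,-2.6],"dp":[0.006,-0.032,0],"jaw":0.005},
])

```text
clock: 12.5
tool_pos: [0.4986, -0.0615, 0.2583]
eef_rot: [180.0, 0.2, -5.1]
force: [0.5, -0.0, -1.6]
grip_width: 0.018
finger_force: 30.0
```

Run:
```python
from plan import *
st()
```

```text
{'clock': 12.5, 'qpos': [-54.133, 15.5533, 65.5361, 112.5158, -15.9898, 62.0449, -76.8476], 'tool_pos': [0.4986, -0.0615, 0.2583], 'eef_rot': [179.9741, 0.1868, -5.132], 'force': [0.5335, -0.0216, -1.6247], 'grip_width': 0.018, 'finger_force': 29.9891}
```

>>> arm_command([
  {"turn":[0,0,-2.6],"dp":[0.008,-0.032,-0.001],"jaw":0.005},
  {"turn":[0,0,-2.6],"dp":[0.009,-0.032,0],"jaw":0.005},
  {"turn":[0,0,-3],"dp":[-0.007,-0.033,0],"jaw":0.005},
  {"turn":[0,0,-3],"dp":[-0.005,-0.034,0],"jaw":0.005},
  {"turn":[0,0,-3],"dp":[-0.003,-0.034,0],"jaw":0.005},
  {"turn":[0,0,-3],"dp":[-0.001,-0.034,0],"jaw":0.005},
  {"turn":[0,0,-3],"dp":[0,-0.034,0],"jaw":0.005},
  {"turn":[0,0,-3],"dp":[0.002,-0.034,0],"jaw":0.005},
])

```text
clock: 13.3
tool_pos: [0.4793, 0.2015, 0.2599]
eef_rot: [180.0, 0.1, 18.1]
force: [1.2, -0.0, -1.5]
grip_width: 0.018
finger_force: 30.0
```

>>> arm_command([
  {"turn":[0,0,-2.8],"dp":[0.003,-0.0275,0.012],"jaw":0.005},
  {"turn":[0,0,-2.8],"dp":[0.004,-0.0275,0.012],"jaw":0.005},
  {"turn":[0,0,-2.8],"dp":[0.005,-0.027,0.012],"jaw":0.005},
  {"turn":[0,0,-2.8],"dp":[0.007,-0.027,0.012],"jaw":0.005},
  {"turn":[0,0,0],"dp":[0,0,0],"jaw":0.005},
  {"turn":[0,0,0],"dp":[0,0,0],"jaw":0.005},
])

```text
clock: 13.9
tool_pos: [0.4561, 0.3082, 0.2116]
eef_rot: [179.9, 0.2, 29.2]
force: [0.7, -0.8, -0.9]
grip_width: 0.0176
finger_force: 30.0
```

Run:
```python
from plan import *
st();plan([(.4505,.3355,.1,32)],step=.035,jaw=.005)
```

```text
{'clock': 13.9, 'qpos': [-79.1059, 21.7156, 49.4423, 109.2451, -19.2874, 57.9203, -81.9425], 'tool_pos': [0.4561, 0.3082, 0.2116], 'eef_rot': [179.9189, 0.1657, 29.2365], 'force': [0.6716, -0.7534, -0.9186], 'grip_width': 0.0176, 'finger_force': 29.9894}
[{"turn":[0.1,0.2,-0.7],"dp":[0.0022,-0.0067,0.0279],"jaw":0.005},{"turn":[0.0,0.0,-0.7],"dp":[0.0022,-0.0066,0.0279],"jaw":0.005},{"turn":[0.0,0.0,-0.7],"dp":[0.0022,-0.0065,0.0279],"jaw":0.005},{"turn":[0.0,0.0,-0.7],"dp":[0.0024,-0.0066,0.0279],"jaw":0.005}]
```

>>> arm_command([
  {"turn":[0.1,0.2,-0.7],"dp":[0.002,-0.0067,0.028],"jaw":0.005},
  {"turn":[0,0,-0.7],"dp":[0.002,-0.0067,0.028],"jaw":0.005},
  {"turn":[0,0,-0.7],"dp":[0.002,-0.0067,0.028],"jaw":0.005},
  {"turn":[0,0,-0.7],"dp":[0.002,-0.0067,0.026],"jaw":0.005},
  {"turn":[0,0,0],"dp":[0,0,0],"jaw":0.005},
  {"turn":[0,0,0],"dp":[0,0,0],"jaw":0.005},
])

```text
clock: 14.5
tool_pos: [0.4512, 0.3344, 0.1036]
eef_rot: [-180.0, -0.2, 31.9]
force: [0.1, -1.6, -1.7]
grip_width: 0.018
finger_force: 30.0
```

Run:
```python
from plan import *
st()
s=grab('side');J=s['image'];st()
cv2.imwrite('pics/s5.png',cv2.resize(J[105:180,130:230],(800,600),interpolation=cv2.INTER_CUBIC))
P=cloud(s);m=np.zeros(J.shape[:2],bool);m[105:180,130:230]=1
hsv=cv2.cvtColor(J,cv2.COLOR_BGR2HSV);m&=(hsv[...,0]>100)&(hsv[...,0]<125)&(hsv[...,1]>130)
p=P[m];p=p[(p[:,2]>.03)&(p[:,1]>.25)];print(len(p),np.percentile(p[:,2],[2,10,50,90,98]).round(4),p.mean(0).round(4))
```

```text
{'clock': 14.5, 'qpos': [-74.299, 30.6544, 41.6861, 113.0274, -27.9291, 46.4547, -74.9884], 'tool_pos': [0.4512, 0.3344, 0.1036], 'eef_rot': [-179.9594, -0.174, 31.8562], 'force': [0.1266, -1.6421, -1.6568], 'grip_width': 0.018, 'finger_force': 29.9894}
{'clock': 14.55, 'qpos': [-74.3138, 30.5951, 41.7287, 112.9914, -27.9311, 46.4487, -74.9823], 'tool_pos': [0.4518, 0.3347, 0.1043], 'eef_rot': [-179.9327, -0.2725, 31.8511], 'force': [-1.0015, -0.233, -2.233], 'grip_width': 0.018, 'finger_force': 29.9895}
119 [0.072  0.0752 0.0858 0.0925 0.0958] [0.4456 0.3187 0.0849]
```

View pics/s5.png

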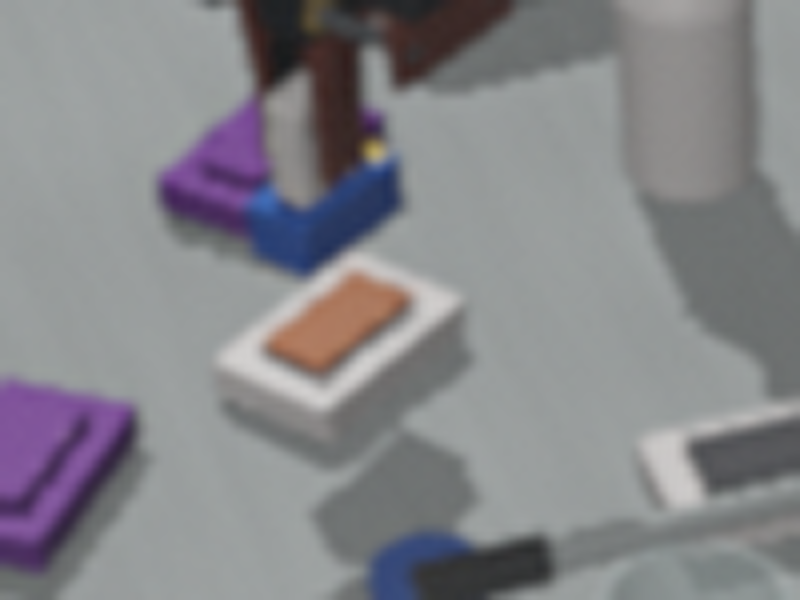

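The picture shows the head (325,215) level above the copper plate (340,320), with its long sides parallel. I'll lower it to about 15 mm.

>>> arm_command([
  {"turn":[0,0,0],"dp":[0,-0.001,0.01],"jaw":0.005},
  {"turn":[0,0,0],"dp":[0,0,0.01],"jaw":0.005},
  {"turn":[0,0,0],"dp":[0,0,0.007],"jaw":0.005},
  {"turn":[0,0,0],"dp":[0,0,0],"jaw":0.005},
  {"turn":[0,0,0],"dp":[0,0,0],"jaw":0.005},
  {"turn":[0,0,0],"dp":[0,0,0],"jaw":0.005},
  {"turn":[0,0,0],"dp":[0,0,0],"jaw":0.005},
  {"turn":[0,0,0],"dp":[0,0,0],"jaw":0.005},
])

```text
clock: 15.35
tool_pos: [0.4502, 0.3367, 0.0764]
eef_rot: [-179.9, -0.2, 32.0]
force: [-0.3, -0.1, -1.2]
grip_width: 0.0183
finger_force: 30.0
```

Run:
```python
from plan import *
from scipy.optimize import least_squares
st()
s=grab('side');J=s['image'];st()
cv2.imwrite('pics/s6.png',cv2.resize(J[115:175,140:220],(800,600),interpolation=cv2.INTER_CUBIC))
```

```text
{'clock': 15.35, 'qpos': [-72.817, 32.8414, 39.5562, 113.8093, -30.1627, 43.6144, -73.3455], 'tool_pos': [0.4502, 0.3367, 0.0764], 'eef_rot': [-179.9001, -0.2274, 31.9803], 'force': [-0.2632, -0.0584, -1.1518], 'grip_width': 0.0183, 'finger_force': 29.9895}
{'clock': 15.4, 'qpos': [-72.8143, 32.8434, 39.5556, 113.8115, -30.1662, 43.6122, -73.3473], 'tool_pos': [0.4502, 0.3367, 0.0764], 'eef_rot': [-179.8996, -0.2265, 31.9731], 'force': [0.2546, 0.0918, -0.317], 'grip_width': 0.0176, 'finger_force': 29.9896}
```

View pics/s6.png

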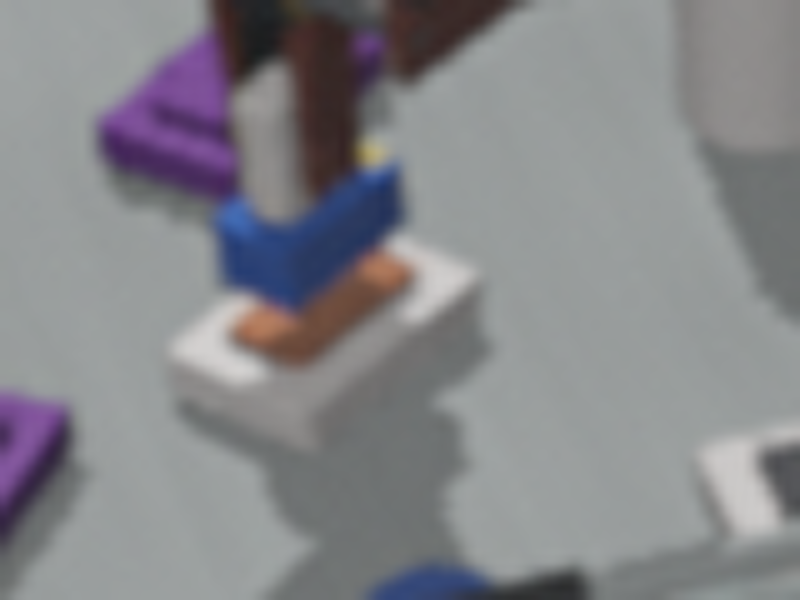

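The head hovers over the plate. Its bottom corners are near (295,310), (224,283) and (402,232), and the plate's are near (301,364), (233,333) and (413,275).

Run:
```python
from h import *
d=load('side'); c=lambda x,y:((x+.5)/10-.5+140,(y+.5)/10-.5+115)
for a,b in(((295,310),(301,364)),((224,283),(233,333)),((402,232),(413,275))):
    h=ray(d,*c(*a),.0397);p=ray(d,*c(*b),.024);print(h.round(4),p.round(4),'head-plate mm',((h-p)*1000).round(1))
```

```text
[0.4365 0.3103] [0.4345 0.3028] head-plate mm [2.1 7.6]
[0.4199 0.333 ] [0.4192 0.3269] head-plate mm [0.7 6. ]
[0.4806 0.336 ] [0.4818 0.3329] head-plate mm [-1.3  3.1]
```

The plate corners I picked may lie on the plate's lower edge (z=0.018 rather than 0.024), which would account for most of the apparent y offset. The top camera agreed with the robot to about 1 mm at both the head handle and the socket. It puts the plate at (0.451, 0.336), against the TCP at (0.450, 0.337), so I'm handing in.

```bash
python3 -c "
from h import *
print(robot.job_done())"
```

```text
the job is handed in; nothing more can be done
None
```

I handed the job in at about 15.4 s, with no verdict shown: the pin is fully home in the meter's opening and let go, and the head is held level about 15 mm above the copper plate, centred to roughly 2–3 mm by the top camera, although a rough side-camera check read about 3–8 mm off in y (limit 8 mm).

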